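Gauge a lock bolt in a sloped step gauge

ROBOT

A 6-joint arm with a two-finger parallel gripper is mounted at the origin on a cart in front of the work surface, level with it; the furniture and walls round the work are solid. World frame = base frame: x ahead of the robot, y to its left, z up, the work surface at z = 0. Lengths are in mm, angles in rad, forces in N, time in s.
With the tool pointing down it reaches from about 300 to 875 mm from the base axis. Payload 6.4 kg.
Tool frame: the origin (TCP) lies midway between the tips of the shut fingers; the grasp point (between the pads) lies 19 mm behind it; z points along the fingers, y is the line along which they close (so a half turn about z gives the same grasp; the last joint's range is limited). The gripper opens to 88 mm and grips with 3 to 60 N. Pads are 18 mm wide; open, the fingers measure 123 mm over their backs; the gripper's body (75 mm by 187 mm) begins 45 mm behind the grasp point.
Start: joints at [1.127, 0.181, 1.607, -0, 1.354, -0.206], TCP at [135.437, 558.836, 238.714] pointing down, gripper open.
Joint ranges: [-2.99, 2.99], [-0.89, 2.07], [0.3, 2.58], [-1.14, 4.28], [0, 2.63], [-3.12, 3.12]. Speed limits (rad/s): [2.57, 2.57, 3.01, 3.14, 3.14, 3.14].

INTERFACE

Orientations are given as a unit quaternion [x, y, z, w].
In Python, from cell import read_state, read_camera, hand_in gives the robot as it stands.
- The arm moves only by the tool drive_tool, never from a script. Its argument "plan" is a list of rows, each a list of 3 entries, a list of its own where there are three numbers: the shift along the tool's x, y, z in cm, then the turn about the tool's z in degrees, then the opening, from -1 (shut) to 1 (fully open). A call has 1 to 8 rows; each row shifts and turns the commanded pose from where the row before left it, along the tool's axes as they then stand; what a row does not reach is not made up. A row lasts 1/12 s, in which the tool goes at most 41.7 mm and 7.16 degrees, less where a joint would pass 70% of its speed; a pose out of reach is approached as far as the arm can. A call is refused whole if a number of a shift passes 4.17 or a number of a turn 7.16, either way. A call with a gripper value outside its range is refused whole. The fingers move at their own pace and stop on an object; "squeeze" is the grip in N (left out, the last holds). Time passes only in rows, so rows that do not move let the fingers close. It gives the time, the measured TCP pose, the force, the opening and the grip force at its end, in the units of the state.
- read_state(): the state, without advancing time (a new reading comes with each control period).
- read_camera(name): name is "side" or "top" or "wrist"; returns a dict with "frame" (384x512x3 uint8, blue, green, red), "intrinsics" (3x3 intrinsics, pixels), "xyz" and "orientation" of the camera in the world. Camera axes: x right, y up, looking along -z (the intrinsics and any distortion apply to the point x, -y, -z); pixel columns grow to the right and rows downward; lengths in mm; the calibration is good to about 2 mm. The wrist camera is an equidistant fisheye: a pixel r from the principal point sees the ray r / f radians off the axis. A picture is of the moment at which its call begins. There is no depth.
- hand_in(): hands the job in; it is judged then, once.
The state is a dict: "time": time; "joint_positions": joint angles; "qvel": joint speeds; "joint_torque": joint torques, N m; "position": TCP position; "ee_rot": TCP orientation; "force": force on the tool from outside, world axes, zero at the start; "ft_torque": the same for the moment, N m; "width": finger opening in mm; "finger_force": force on a finger pad.
Only numpy, scipy, OpenCV 4.12 (cv2) and the standard library are available. Lean on these libraries where they do the work, as an engineer would, in place of code of your own. Each camera call takes 0.05 s, during which the arm holds its last target. There are 200 camera calls.

TASK

Find the size of the lock bolt that stands on the green mat: try it nose first in the sloped steel gauge, first in the narrow one-dot slot and then slot by slot toward the wide one, pressing only lightly, until it enters. Leave it standing fully home on the shelf inside the first slot that takes it, and let go. Leave the two bolts on the wooden board, the pot and the padlock where they are.

Things in the scene. Friction and masses are not known exactly. Their poses are not given: they have to be found in the camera images.
- mat: green square mat fixed to the bench, 90 x 90 x 4 mm, where the bolt to be gauged stands; origin: centre of its underside
- board: light wooden board fixed to the bench, 70 (x) x 140 (y) x 4 mm, on which the two other bolts stand; origin: centre of its underside
- bolt_a_mid (a point): centre of one of three look-alike upright lock bolts (first), half-way up, 50 mm above its nose; z along the bolt from nose to tail (up at the start), y across its thickness, x across its width. Any one of the three starts on the green mat, the other two on the wooden board
- bolt_a: the same bolt as bolt_a_mid, 100 mm long, about 0.3 kg; origin: centre of its flat nose, same axes. Lower 50 mm: bright steel head, 45 mm wide (x), 11, 16 or 21 mm thick (y), each bolt different, not known which. Upper 50 mm, centred: dark tail, 24 mm wide (x), 10 mm thick (y), the same on all; hold it there
- bolt_b_mid (a point): centre of one of three look-alike upright lock bolts (second), half-way up, 50 mm above its nose; z along the bolt from nose to tail (up at the start), y across its thickness, x across its width. Any one of the three starts on the green mat, the other two on the wooden board
- bolt_b: the same bolt as bolt_b_mid, 100 mm long, about 0.3 kg; origin: centre of its flat nose, same axes. Lower 50 mm: bright steel head, 45 mm wide (x), 11, 16 or 21 mm thick (y), each bolt different, not known which. Upper 50 mm, centred: dark tail, 24 mm wide (x), 10 mm thick (y), the same on all; hold it there
- bolt_c_mid (a point): centre of one of three look-alike upright lock bolts (third), half-way up, 50 mm above its nose; z along the bolt from nose to tail (up at the start), y across its thickness, x across its width. Any one of the three starts on the green mat, the other two on the wooden board
- bolt_c: the same bolt as bolt_c_mid, 100 mm long, about 0.3 kg; origin: centre of its flat nose, same axes. Lower 50 mm: bright steel head, 45 mm wide (x), 11, 16 or 21 mm thick (y), each bolt different, not known which. Upper 50 mm, centred: dark tail, 24 mm wide (x), 10 mm thick (y), the same on all; hold it there
- slot_narrow (a point): mouth of the narrow slot (12.6 mm wide, one red dot) of the sloped steel gauge: point on the gauge's top face, mid-width of the slot; z straight out of the slot (25 degrees from vertical, leaning to the robot's side), y across its width, x along it, up the slope. A bolt home on this slot's shelf has its centre 16 mm above this point along z
- slot_middle (a point): mouth of the middle slot (17.6 mm wide, two red dots) of the sloped steel gauge: point on the gauge's top face, mid-width of the slot; z straight out of the slot (25 degrees from vertical, leaning to the robot's side), y across its width, x along it, up the slope. A bolt home on this slot's shelf has its centre 16 mm above this point along z
- slot_wide (a point): mouth of the wide slot (22.6 mm wide, three red dots) of the sloped steel gauge: point on the gauge's top face, mid-width of the slot; z straight out of the slot (25 degrees from vertical, leaning to the robot's side), y across its width, x along it, up the slope. A bolt home on this slot's shelf has its centre 16 mm above this point along z
- gauge: fixed gauge: blue stand 104 x 122 mm, sloped steel block, top edge 92 mm high, narrow slot at left (+y); origin under its middle. Slots 60 mm long (slot x -25 to +35), low end shut by a 14 mm fence level with the walls, bearing the dots; high end open. Walls 14 mm, lips rounded 2.5 mm. 34 mm down a shelf makes each slot 5 mm narrower: its own bolt stands on it, a thinner one sinks 12 mm more to the floor
- pot_1_mid (a point): round pot with a tan lid, 62 mm across, 35 mm high, a bystander; point: its centre
- brass_lock_mid (a point): brass-coloured padlock lying flat, 66 x 42 x 15 mm, a bystander; point: its centre
Mind the look-alikes: they are no part of the job. Leave any red or turquoise look-alike of the bolt_a alone.

How it is judged:
By the outcome, as a careful person would: the job done as asked, in the order asked, and still so for the second after the job is handed in, with the robot touching nothing.
It also fails if it takes over 72 s, if anything falls off the work surface, if the arm or the gripper's body presses on something with over 40 N, if the wrist force passes 120 N, or if a joint passes its speed limit or range.

## Working session

There is one attempt and no reset: what is moved stays moved. The work goes in short steps, Python scripts to look and compute and a tool call to move; the robot and the scene stay as the last step left them, time stands still between calls to the robot, and variables do not carry over. Pictures are saved under pics/ and viewed, at most 10 in all, crops included, and the job is handed in when it is done.

Besides the shell and the picture viewer there is one more tool, called after ">>>" by a JSON object that holds its "api" and its "payload", one argument or row to a line. drive_tool: Moves the arm, as the interface text tells. Its arguments: {"type":"object","properties":{"plan":{"type":"array"},"squeeze":{"type":"number"}},"required":["plan"]}

```bash
mkdir -p pics; ls
cat > h.py <<'E'
import numpy as np, cv2
from scipy.spatial.transform import Rotation as R
from cell import read_state, read_camera, hand_in
def rays(c,px):
    px=np.atleast_2d(np.float64(px));K=np.array(c["intrinsics"])
    d=np.c_[(px[:,0]-K[0,2])/K[0,0],-(px[:,1]-K[1,2])/K[1,1],-np.ones(len(px))]
    return np.array(c["xyz"]),R.from_quat(c["orientation"]).apply(d)
def onz(c,px,z):
    o,d=rays(c,px); return o+d*((z-o[2])/d[:,2])[:,None]
def proj(c,P):
    p=R.from_quat(c["orientation"]).inv().apply(np.atleast_2d(P)-np.array(c["xyz"]));K=np.array(c["intrinsics"])
    return np.c_[K[0,2]+K[0,0]*p[:,0]/-p[:,2],K[1,2]-K[1,1]*p[:,1]/-p[:,2]]
E
python3 - <<'E'
from h import *
print(read_state())
for n in("side","top"):
    c=read_camera(n);cv2.imwrite(f"pics/{n}0.png",c["frame"]);print(n,c["intrinsics"],c["xyz"],c["orientation"],[k for k in c])
    np.save(f"{n}0.npy",c,allow_pickle=True)
E
```

```text
pics
{'time': 0.0, 'joint_positions': array([ 1.12671740e+00,  1.81515739e-01,  1.60800061e+00,  4.93619070e-06,
        1.35379157e+00, -2.06309527e-01]), 'qvel': array([ 0.00045036,  0.00013772,  0.00094328, -0.00065164,  0.00054368,
       -0.00031066]), 'joint_torque': array([ 8.32995065e-04, -4.33876669e+01, -3.41844785e+01,  7.04317773e-02,
        3.87170655e-02, -1.56850047e-04]), 'position': array([135.18640481, 558.33575391, 237.82794125]), 'ee_rot': array([ 1.18605340e-01,  9.92941105e-01, -8.11908865e-04, -2.76289518e-04]), 'force': array([-0.82906634,  0.1624421 ,  0.04643789]), 'ft_torque': array([-0.04912965, -0.02589803, -0.03574166]), 'finger_force': 0.0, 'width': 87.8302286578496}
side [[373.72917726   0.         254.8571382 ]
 [  0.         373.72917726 186.27863078]
 [  0.           0.           1.        ]] [ 46.26958481 215.75712065 758.51850022] [-0.17554838  0.31455785  0.81901562 -0.44659773] ['frame', 'intrinsics', 'xyz', 'orientation']
top [[463.71237486   0.         250.85546574]
 [  0.         463.71237486 185.85281997]
 [  0.           0.           1.        ]] [ 371.28507547 -108.22777866 1048.10737409] [ 0.07722963 -0.07206207 -0.67977445  0.72577499] ['frame', 'intrinsics', 'xyz', 'orientation']
```

View pics/side0.png

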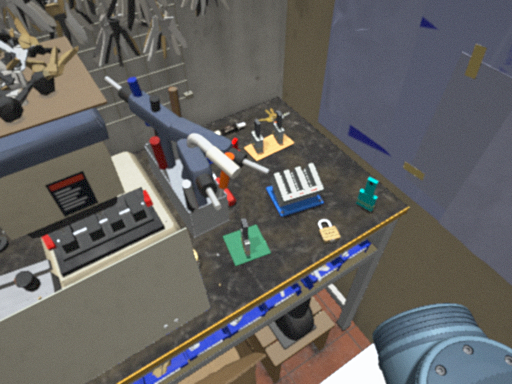

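View pics/top0.png

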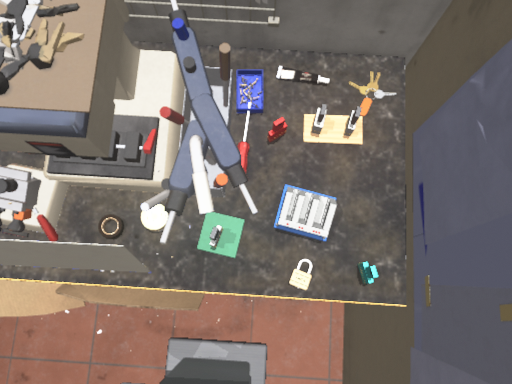

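The side view shows the green mat with the bolt at about (246,245), the gauge at (297,190), the board at (268,145) and the padlock at (328,230). In the top view the mat is at (220,235), the gauge at (306,213), the board at (333,128), and the red and turquoise decoys at (277,128) and (368,272).

Run:
```python
from h import *
T=np.load("top0.npy",allow_pickle=True).item();S=np.load("side0.npy",allow_pickle=True).item()
for n,c in(("top",T),("side",S)):
    print(n,proj(c,[[300,0,0],[400,0,0],[300,100,0],[300,-100,0],[300,0,100]]).round().tolist())
    hsv=cv2.cvtColor(c["frame"],cv2.COLOR_BGR2HSV)
    for nm,lo,hi,z in(("green",(65,100,50),(85,255,255),4),("blue",(105,180,80),(120,255,255),0),("board",(12,60,150),(22,170,255),4)):
        m=cv2.inRange(hsv,lo,hi)
        m=cv2.morphologyEx(m,cv2.MORPH_CLOSE,np.ones((5,5)))
        cs=sorted(cv2.findContours(m,0,2)[0],key=cv2.contourArea)[-2:]
        for k in cs:
            b=cv2.boxPoints(cv2.minAreaRect(k));p=onz(c,b,z)[:,:2]
            print(nm,cv2.contourArea(k),b.round().tolist(),p.round().tolist(),p.mean(0).round(1))
t=T["frame"][180:270,185:345];s=S["frame"][150:270,215:345]
cv2.imwrite("pics/t1.png",cv2.resize(t,None,fx=5,fy=5,interpolation=cv2.INTER_CUBIC))
cv2.imwrite("pics/s1.png",cv2.resize(s,None,fx=5,fy=5,interpolation=cv2.INTER_CUBIC))
```

```text
top [[199.0, 316.0], [203.0, 269.0], [154.0, 312.0], [245.0, 319.0], [194.0, 319.0]]
green 0.0 [[363.0, 276.0], [363.0, 276.0], [363.0, 273.0], [363.0, 273.0]] [[408.0, -354.0], [408.0, -354.0], [414.0, -354.0], [414.0, -354.0]] [ 411.2 -353.8]
green 0.0 [[361.0, 268.0], [361.0, 268.0], [361.0, 268.0], [361.0, 268.0]] [[425.0, -349.0], [425.0, -349.0], [425.0, -349.0], [425.0, -349.0]] [ 425.1 -349.2]
board 4996.0 [[-0.0, 277.0], [406.0, 277.0], [406.0, 316.0], [0.0, 316.0]] [[353.0, 447.0], [412.0, -449.0], [329.0, -448.0], [271.0, 432.0]] [341.2  -4.6]
board 6841.0 [[-1.0, 105.0], [16.0, -13.0], [105.0, 0.0], [87.0, 118.0]] [[753.0, 521.0], [1071.0, 534.0], [1049.0, 306.0], [734.0, 306.0]] [901.7 416.7]
side [[279.0, 313.0], [253.0, 277.0], [238.0, 339.0], [316.0, 289.0], [281.0, 291.0]]
green 38.0 [[354.0, 201.0], [358.0, 195.0], [374.0, 206.0], [370.0, 211.0]] [[441.0, -342.0], [450.0, -363.0], [399.0, -372.0], [391.0, -351.0]] [ 420.2 -357.1]
green 928.0 [[222.0, 235.0], [259.0, 222.0], [270.0, 253.0], [233.0, 266.0]] [[533.0, 5.0], [518.0, -93.0], [428.0, -66.0], [444.0, 25.0]] [480.9 -32.3]
blue 379.0 [[263.0, 211.0], [267.0, 186.0], [323.0, 197.0], [318.0, 222.0]] [[544.0, -121.0], [610.0, -180.0], [497.0, -283.0], [439.0, -220.0]] [ 522.5 -201. ]
blue 670.0 [[175.0, 358.0], [278.0, 292.0], [284.0, 301.0], [181.0, 367.0]] [[335.0, 221.0], [339.0, -25.0], [315.0, -24.0], [314.0, 218.0]] [325.7  97.5]
board 1099.5 [[254.0, 334.0], [314.0, 294.0], [335.0, 325.0], [275.0, 365.0]] [[289.0, 67.0], [292.0, -87.0], [215.0, -79.0], [218.0, 65.0]] [253.8  -8.4]
board 3839.5 [[-32.0, 35.0], [73.0, 1.0], [105.0, 101.0], [0.0, 135.0]] [[2059.0, 420.0], [2180.0, -61.0], [1243.0, 69.0], [1243.0, 403.0]] [1681.1  207.5]
```

View pics/t1.png

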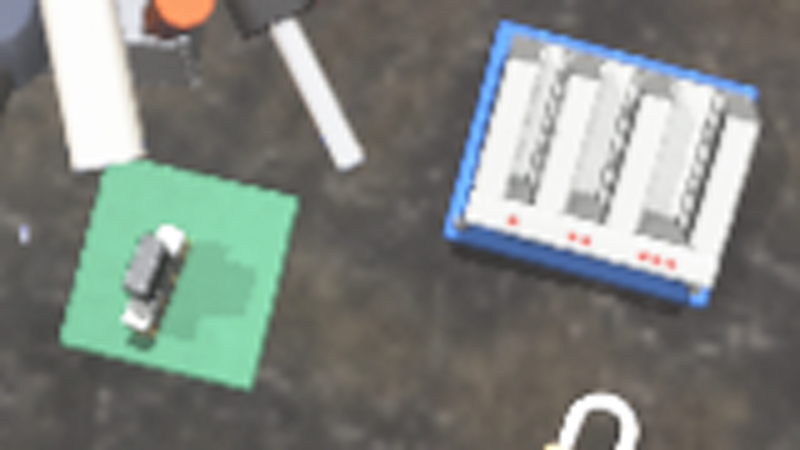

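View pics/s1.png

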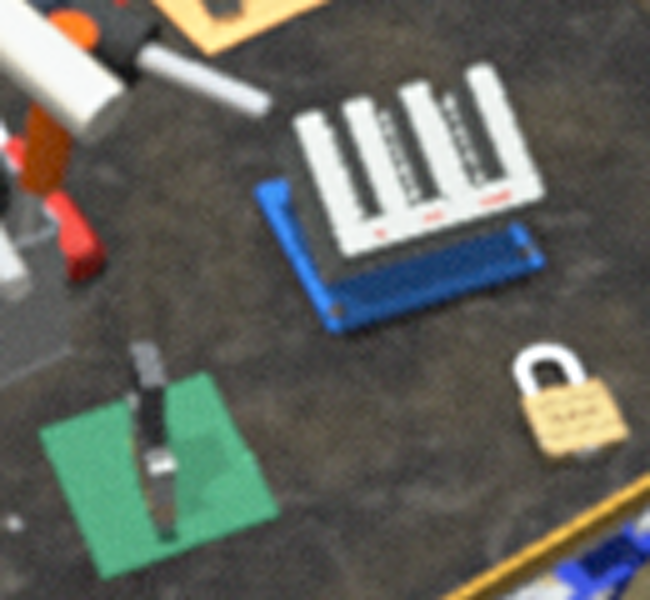

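The crops show the bolt's dark tail at about (148,258) in the top crop. The gauge has its narrow (one-dot) slot at the left and slopes down toward the robot. The corners are clear enough to triangulate.

```bash
cat >> h.py <<'E'
def tri(c1,p1,c2,p2):
    o1,d1=rays(c1,p1);o2,d2=rays(c2,p2);out=[]
    for a,b in zip(d1,d2):
        A=np.c_[a,-b];s=np.linalg.lstsq(A,o2-o1,rcond=None)[0]
        P,Q=o1+a*s[0],o2+b*s[1];out.append([*((P+Q)/2),np.linalg.norm(P-Q)])
    return np.array(out)
E
python3 - <<'E'
from h import *
T=np.load("top0.npy",allow_pickle=True).item();S=np.load("side0.npy",allow_pickle=True).item()
ft=lambda p:(np.array(p)+.5)/5-.5+[185,180]
fs=lambda p:(np.array(p)+.5)/5-.5+[215,150]
np.set_printoptions(suppress=True,precision=1)
names=["loL","loR","hiL","hiR","dot1","dot2","dot3","bar","rod","tailtop"]
tp=[(466,222),(713,288),(512,58),(757,120),(513,219),(579,239),(657,262),(108,165),(348,163),(146,258)]
sp=[(345,255),(543,195),(307,115),(480,66),(380,233),(433,217),(495,197),(108,120),(262,105),(148,352)]
for n,r in zip(names,tri(T,ft(tp),S,fs(sp))):print(n,r)
# red dots subpixel
for n,c in(("T",T),("S",S)):
    f=c["frame"].astype(float);w=np.clip(f[:,:,2]-np.maximum(f[:,:,0],f[:,:,1])-25,0,None)
    box=(slice(215,238),slice(280,325)) if n=="T" else (slice(185,200),slice(286,322))
    m=np.zeros_like(w);m[box]=w[box]
    k,l,st,ce=cv2.connectedComponentsWithStats((m>0).astype(np.uint8))
    for i in range(1,k):
        ys,xs=np.where(l==i);print(n,st[i,4],np.average(xs,weights=m[l==i]),np.average(ys,weights=m[l==i]))
# mat from top
hsv=cv2.cvtColor(T["frame"],cv2.COLOR_BGR2HSV);print(hsv[215,215],hsv[250,225])
m=cv2.inRange(hsv,(60,60,60),(90,255,255));m=cv2.morphologyEx(m,cv2.MORPH_CLOSE,np.ones((15,15)))
k=max(cv2.findContours(m[:,180:260].copy(),0,2)[0],key=cv2.contourArea)+[180,0]
b=cv2.boxPoints(cv2.minAreaRect(k));p=onz(T,b,4)[:,:2];print(p,p.mean(0))
E
```

```text
loL [ 504.1 -156.4   60.     1.8]
loR [ 482.8 -263.1   58.9    1.5]
hiL [ 567.5 -172.6   94.9    4.7]
hiR [ 551.9 -274.7   86.5    2.5]
dot1 [ 505.7 -177.1   62.1    0.5]
dot2 [ 499.2 -205.2   62.6    0.4]
dot3 [ 491.5 -238.3   64.4    1. ]
bar [490.8 -21.8 241.7   0.9]
rod [ 505.4 -105.1  191.3    0.7]
tailtop [473.8 -25.8 109.7   0.2]
T 5 287.1212121212121 223.73333333333332
T 8 300.5607142857143 227.35714285714286
T 14 315.7991886409736 231.53346855983773
S 11 314.02135231316726 189.1779359430605
S 6 301.15686274509807 192.88235294117646
S 3 290.5769230769231 196.07692307692307
[ 74  91 211] [ 74  93 213]
[[443.9  19.7]
 [533.5   5.5]
 [517.1 -84.3]
 [428.2 -68.5]] [480.7 -31.9]
```

The white bar end triangulates to z≈242 mm, close to being above the mat, so I need a better look at that clutter before moving.

Run:
```python
from h import *
T=np.load("top0.npy",allow_pickle=True).item();S=np.load("side0.npy",allow_pickle=True).item()
t=T["frame"][100:260,140:270];s=S["frame"][60:260,100:280]
t=cv2.resize(t,None,fx=3,fy=3,interpolation=cv2.INTER_CUBIC);s=cv2.resize(s,None,fx=2.2,fy=2.2,interpolation=cv2.INTER_CUBIC)
o=np.zeros((480,390+396,3),np.uint8);o[:480,:390]=t;o[:440,390:]=s;cv2.imwrite("pics/ts2.png",o)
```

```text
(no output)
```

View pics/ts2.png

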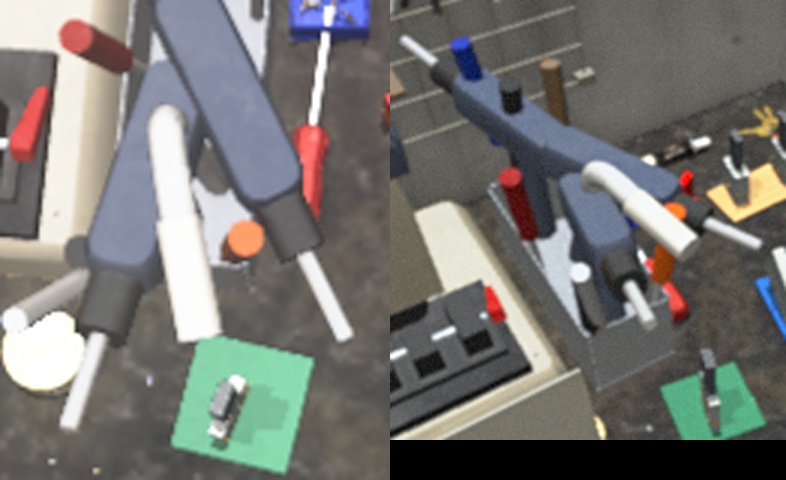

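Run:
```python
from h import *
T=np.load("top0.npy",allow_pickle=True).item();S=np.load("side0.npy",allow_pickle=True).item()
np.set_printoptions(suppress=True,precision=1)
ft=lambda x,y:(140+x/3,100+y/3); fs=lambda x,y:(100+(x-390)/2.2,60+y/2.2)
P=[("elbow",ft(168,118),fs(597,178)),("endc",ft(200,338),fs(684,249)),("endR",ft(221,333),fs(695,240)),
("rodL",ft(70,427),fs(650,325)),("rodR",ft(345,335),fs(758,243)),("plate",(152,270),(208,300)),("plateTop",(115,240),(187,228))]
for n,a,b in P: print(n,tri(T,[a],S,[b])[0])
c=read_camera("wrist");s=read_state();print(c["intrinsics"],c["xyz"]-s["position"],R.from_quat(c["orientation"]).as_matrix(),R.from_quat(s["ee_rot"]).inv().apply(c["xyz"]-s["position"]))
b=c["frame"];cv2.imwrite("pics/w0.png",b)
```

```text
elbow [621.5   5.9 243.5   5.8]
endc [492.6 -20.3 241.4   4.8]
endR [495.7 -32.9 243.1   3.7]
rodL [434.3  48.2 242.7   0.3]
rodR [ 506.7 -106.6  189.9    0.5]
plate [392.1 111.8  23.3   6.9]
plateTop [426.6 122.1 249.7  18.6]
[[297.3   0.  254.5]
 [  0.  297.3 189.3]
 [  0.    0.    1. ]] [-80.8  19.5 146. ] [[ 0.2 -0.9 -0.3]
 [ 1.   0.2  0.1]
 [-0.  -0.3  0.9]] [  83.1   -0.3 -145.9]
```

>>> {"api": "drive_tool", "payload": {
  "plan": [
    [[-2.0, -3.3, 0], 0, 1],
    [[-2.0, -3.3, 0], 0, 1],
    [[-2.0, -3.3, 0], 0, 1],
    [[-2.0, -3.3, 0], 0, 1],
    [[-2.0, -3.3, 0], 0, 1],
    [[-2.0, -3.3, 0], 0, 1],
    [[-2.0, -3.3, 0], 0, 1],
    [[-2.0, -3.3, 0], 0, 1]
  ],
  "squeeze": 5
}}

```text
time: 0.82
position: [228.5, 263.0, 238.5]
ee_rot: [0.118, 0.993, -0.0, 0.0]
force: [1.2, -0.8, 0.6]
width: 88.2
finger_force: 0.0
```

>>> {"api": "drive_tool", "payload": {
  "plan": [
    [[-2.0, -3.5, 0], 0, 1],
    [[-2.0, -3.5, 0], 0, 1],
    [[-2.3, -3.4, 0], 0, 1],
    [[-2.3, -3.4, 0], 0, 1],
    [[-2.3, -3.4, 0], 0, 1],
    [[-2.3, -3.4, 0], 0, 1],
    [[-2.3, -3.4, 0], 0, 1],
    [[-2.3, -3.4, 0], 0, 1]
  ]
}}

```text
time: 1.48
position: [337.3, -46.0, 238.9]
ee_rot: [0.119, 0.993, -0.0, 0.001]
force: [1.1, 1.2, 0.2]
width: 88.4
finger_force: 0.0
```

```bash
cat >> h.py <<'E'
def wray(c,px):
    px=np.atleast_2d(np.float64(px));K=np.array(c["intrinsics"]);u=px-[K[0,2],K[1,2]]
    r=np.linalg.norm(u,axis=1);th=r/K[0,0];k=np.sin(th)/np.maximum(r,1e-9)
    d=np.c_[u[:,0]*k,-u[:,1]*k,-np.cos(th)]
    return np.array(c["xyz"]),R.from_quat(c["orientation"]).apply(d)
def wonz(c,px,z):
    o,d=wray(c,px);return o+d*((z-o[2])/d[:,2])[:,None]
def wproj(c,P):
    p=R.from_quat(c["orientation"]).inv().apply(np.atleast_2d(P)-np.array(c["xyz"]));K=np.array(c["intrinsics"])
    v=np.c_[p[:,0],-p[:,1]];n=np.linalg.norm(v,axis=1);th=np.arctan2(n,-p[:,2])
    return v/n[:,None]*(th*K[0,0])[:,None]+[K[0,2],K[1,2]]
def shot(n,name):
    c=read_camera(n);cv2.imwrite(f"pics/{name}.png",c["frame"]);np.save(f"{name}.npy",c,allow_pickle=True);return c
def load(name):return np.load(f"{name}.npy",allow_pickle=True).item()
E
python3 - <<'E'
from h import *
c=shot("wrist","w1");cv2.imwrite("pics/w1b.png",cv2.resize(c["frame"],(800,600),interpolation=cv2.INTER_CUBIC))
print(read_state()["position"],wproj(c,[[474,-26,104],[492,-21,243],[434,48,243]]))
E
```

```text
[339.41779947 -52.21340816 239.38004141] [[298.97047743 283.2382886 ]
 [326.59269247 389.80661024]
 [408.76128622 325.78969244]]
```

View pics/w1b.png

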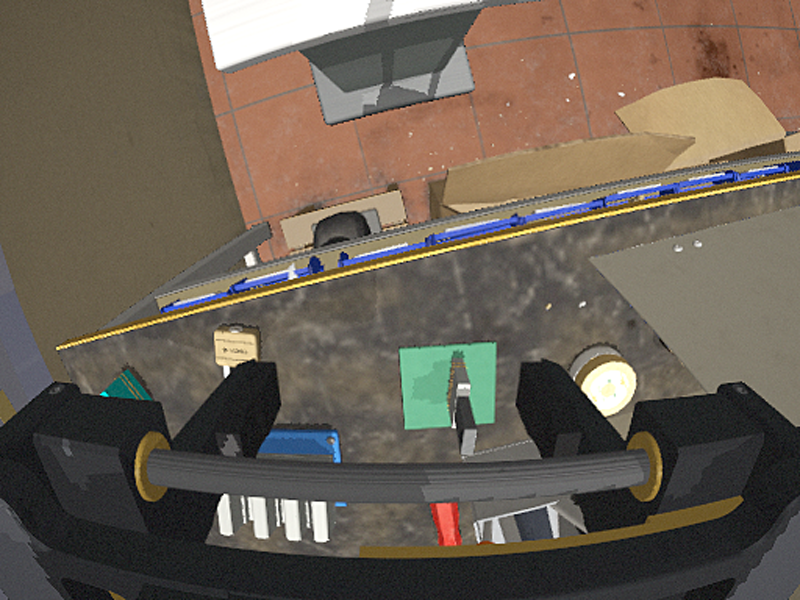

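The wrist view shows the bolt standing on the mat with its tail top at about (467,445) of 800×600. That matches the triangulated (474,-26). I'll lower on the robot side and look again from close by.

>>> {"api": "drive_tool", "payload": {
  "plan": [
    [[0, 0, 3.0], 0, 1],
    [[0, 0, 3.5], 0, 1],
    [[0, 0, 3.5], 0, 1],
    [[-1.0, 0, 2.4], 0, 1],
    [[-2.2, 0.2, 0], 0, 1],
    [[-2.2, 0.3, 0], 0, 1],
    [[0, 0, 0], 0, 1],
    [[0, 0, 0], 0, 1]
  ]
}}

```text
time: 2.2
position: [390.9, -51.2, 114.4]
ee_rot: [0.118, 0.993, 0.0, -0.001]
force: [-0.4, 0.2, -0.1]
width: 88.0
finger_force: 0.0
```

Run:
```python
from h import *
c=shot("wrist","w2");print(read_state()["position"],wproj(c,[[474,-26,104],[492,-21,243],[434,48,243]]))
cv2.imwrite("pics/w2b.png",cv2.resize(c["frame"][130:340,200:400],(800,840),interpolation=cv2.INTER_CUBIC)[:600])
```

```text
[390.22844152 -51.03362675 114.38363687] [[315.12095736 325.67188858]
 [364.57142584 517.86226565]
 [534.37550914 426.62797771]]
```

View pics/w2b.png

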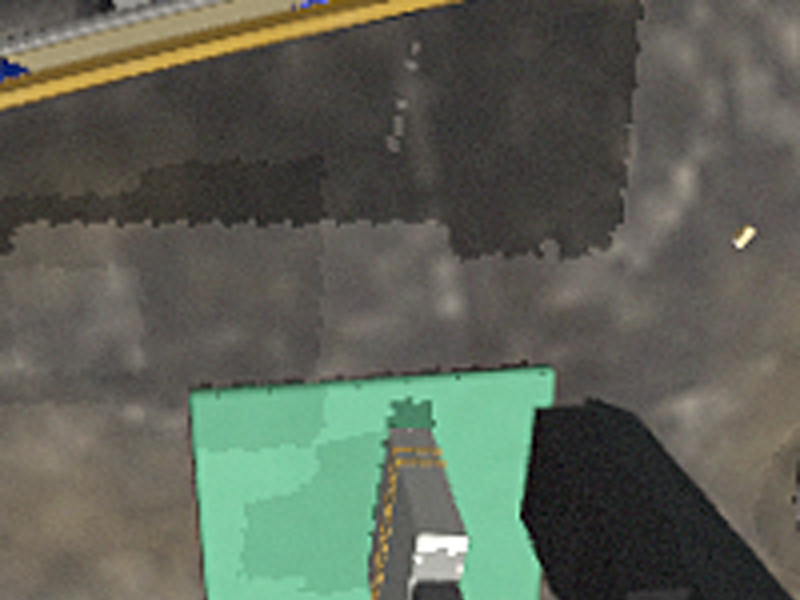

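The near face of the head runs from its foot at crop (388–432,430) up to its top edge at (415–468,537). The tail hides behind the gripper bar.

Run:
```python
from h import *
np.set_printoptions(suppress=True,precision=1)
c=load("w2");f=lambda p:(np.array(p)+.5)/4-.5+[200,130]
b=wonz(c,f([(388,432),(433,432)]),4);t=wonz(c,f([(415,537),(468,537)]),54)
print(b,np.linalg.norm(b[1]-b[0]),t,np.linalg.norm(t[1]-t[0]))
m=wonz(c,f([(191,392),(552,367),(205,600)]),4);print(m)
c1=load("w1");g=lambda p:(np.array(p)+.5)*.64-.5
print("tail top w1",wonz(c1,g([(467,442)]),104))
T=load("top0") if 0 else np.load("top0.npy",allow_pickle=True).item()
ft=lambda p:(np.array(p)+.5)/5-.5+[185,180]
print("top head top ends z54",onz(T,ft([(172,235),(137,320)]),54),"tail top",onz(T,ft([(155,236),(137,280)]),104))
```

```text
[[452.3 -23.9   4. ]
 [455.2 -13.    4. ]] 11.248357541634158 [[450.6 -24.3  54. ]
 [453.6 -13.4  54. ]] 11.30464013596088
[[430.1 -68.    4. ]
 [445.2  18.8   4. ]
 [490.5 -79.5   4. ]]
tail top w1 [[473.1 -26.2 104. ]]
top head top ends z54 [[490.4 -31.3  54. ]
 [453.1 -19.3  54. ]] tail top [[483.6 -28.3 104. ]
 [465.2 -22.4 104. ]]
```

>>> {"api": "drive_tool", "payload": {
  "plan": [
    [[0, 0.6, 2.2], 0, 1],
    [[0, 0.5, 2.2], 0, 1],
    [[-0.8, 0, 0], 0, 1],
    [[-0.8, 0, 0], 0, 1],
    [[-0.8, 0, 0], 0, 1],
    [[-0.8, 0, 0], 0, 1],
    [[0, 0, 0], 0, 1]
  ]
}}

```text
time: 2.83
position: [427.4, -49.7, 72.4]
ee_rot: [0.119, 0.993, -0.001, 0.002]
force: [0.2, -0.7, 0.8]
width: 87.9
finger_force: 0.0
```

>>> {"api": "drive_tool", "payload": {
  "plan": [
    [[-0.6, 0, 0], 0, 1],
    [[-0.6, 0, 0], 0, 1],
    [[-0.4, 0, 0], 0, 1],
    [[-0.4, 0, 0], 0, 1],
    [[0, 0, 0], 0, 1]
  ]
}}

```text
time: 3.25
position: [444.8, -53.4, 70.9]
ee_rot: [0.119, 0.993, -0.0, 0.0]
force: [0.2, 0.6, 0.6]
width: 88.1
finger_force: 0.0
```

>>> {"api": "drive_tool", "payload": {
  "plan": [
    [[-0.3, 0, 0], 0, 1],
    [[-0.3, 0, 0], 0, 1],
    [[-0.3, 0, 0], 0, 1],
    [[0, 0, 0], 0, 1]
  ]
}}

```text
time: 3.58
position: [453.3, -55.4, 70.8]
ee_rot: [0.119, 0.993, -0.0, 0.0]
force: [-0.7, 0.3, -0.1]
width: 87.6
finger_force: 0.0
```

Run:
```python
from h import *
s=shot("side","s3");t=shot("top","t3")
o=np.zeros((600,800,3),np.uint8)
o[:,:400]=cv2.resize(s["frame"][100:280,170:290],(400,600),interpolation=cv2.INTER_CUBIC)
o[:,400:]=cv2.resize(t["frame"][110:290,160:280],(400,600),interpolation=cv2.INTER_CUBIC)
cv2.imwrite("pics/o3.png",o)
```

```text
(no output)
```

View pics/o3.png

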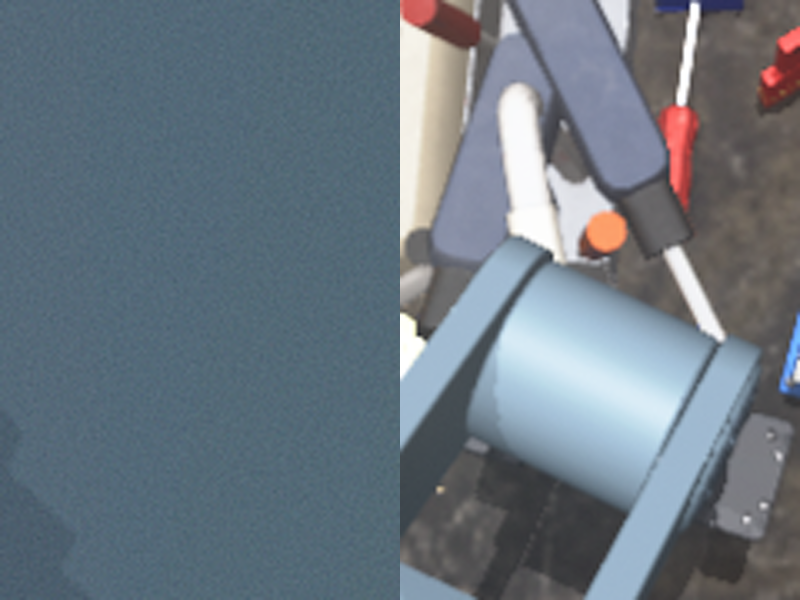

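The top view shows the wide wrist reaching over the handle end, with no force felt. I'll go on in small steps and check the joint torques as well, since the force sensor can't feel the arm touching something.

```bash
cat > q.py <<'E'
from h import *
np.set_printoptions(suppress=True,precision=2)
s=read_state();p=s["position"];q=R.from_quat(s["ee_rot"])
print(p,"F",s["force"],"M",s["ft_torque"],"tau",s["joint_torque"],"w",s["width"],s["finger_force"])
print("bolt in tool",q.inv().apply(np.array([474,-25.5,p[2]])-p))
E
python3 q.py
```

```text
[452.74 -55.2   70.68] F [-0.19 -0.31  0.43] M [-0.02  0.04  0.  ] tau [ -0.03 -34.15 -26.58  -0.02   0.05   0.  ] w 88.04731016548408 0.0
bolt in tool [-13.67  33.87  -0.  ]
```

>>> {"api": "drive_tool", "payload": {
  "plan": [
    [[0, 1.0, 0], 1.2, 1],
    [[0, 1.0, 0], 1.2, 1],
    [[0, 0.9, 0], 1.2, 1],
    [[0, 0, 0], 0, 1]
  ]
}}

```text
time: 4.02
position: [460.1, -26.1, 70.7]
ee_rot: [0.15, 0.989, 0.0, -0.0]
force: [0.8, -0.7, -0.3]
width: 87.9
finger_force: 0.0
```

```bash
python3 q.py
```

```text
[460.07 -26.11  70.66] F [ 0.79 -0.73 -0.28] M [ 0.02 -0.02 -0.03] tau [  0.25 -34.58 -26.57   0.05   0.06   0.59] w 87.88036943473155 0.0
bolt in tool [-13.13   4.7   -0.  ]
```

>>> {"api": "drive_tool", "payload": {
  "plan": [
    [[-0.3, 0.2, 0], 0, 1],
    [[-0.3, 0.2, 0], 0, 1],
    [[-0.2, 0, 0], 0, 1],
    [[0, 0, 0], 0, 1]
  ]
}}

```text
time: 4.35
position: [469.6, -26.2, 70.9]
ee_rot: [0.15, 0.989, -0.0, 0.0]
force: [0.1, -0.3, 1.0]
width: 88.0
finger_force: 0.0
```

```bash
python3 q.py
```

```text
[469.57 -26.19  70.85] F [ 0.12 -0.28  1.01] M [-0.03  0.05 -0.01] tau [  0.19 -35.56 -26.4    0.01   0.1    0.01] w 88.0486473737996 0.0
bolt in tool [-4.03  1.97  0.  ]
```

>>> {"api": "drive_tool", "payload": {
  "plan": [
    [[-0.2, 0.1, 0], 0, 1],
    [[-0.2, 0.1, 0], 0, 0],
    [[0, 0, 0], 0, -0.3],
    [[0, 0, 0], 0, -0.6],
    [[0, 0, 0], 0, -0.85],
    [[0, 0, 0], 0, -1],
    [[0, 0, 0], 0, -1],
    [[0, 0, 0], 0, -1]
  ],
  "squeeze": 5
}}

```text
time: 5.02
position: [473.3, -25.0, 70.7]
ee_rot: [0.15, 0.989, 0.0, -0.0]
force: [0.8, 0.8, 0.2]
width: 43.3
finger_force: 0.0
```

```bash
python3 q.py
```

```text
[473.29 -24.96  70.7 ] F [0.81 0.84 0.25] M [0.01 0.01 0.  ] tau [ -0.   -36.18 -26.52  -0.01   0.08  -0.  ] w 43.251485045267906 0.0
bolt in tool [-0.84 -0.31 -0.  ]
```

>>> {"api": "drive_tool", "payload": {
  "plan": [
    [[0, 0, 0], 0, -1],
    [[0, 0, 0], 0, -1],
    [[0, 0, 0], 0, -1],
    [[0, 0, 0], 0, -1],
    [[0, 0, 0], 0, -1],
    [[0, 0, 0], 0, -1],
    [[0, 0, 0], 0, -1]
  ]
}}

```text
time: 5.6
position: [473.4, -24.9, 70.7]
ee_rot: [0.15, 0.989, 0.0, -0.0]
force: [-0.1, 0.5, -0.6]
width: 10.2
finger_force: 5.0
```

```bash
python3 q.py
```

```text
[473.38 -24.93  70.72] F [-0.11  0.5  -0.6 ] M [ 0.07  0.02 -0.  ] tau [ -0.16 -36.17 -26.51  -0.12   0.07  -0.01] w 10.176204081871235 4.998130042185949
bolt in tool [-0.76 -0.36 -0.  ]
```

>>> {"api": "drive_tool", "payload": {
  "plan": [
    [[0.38, 0, -0.05], 0, -1],
    [[0.38, 0, -0.05], 0, -1],
    [[0.38, 0, -0.05], 0, -1],
    [[0.38, 0, -0.05], 0, -1],
    [[0.39, 0, -0.01], 0, -1],
    [[0.39, 0, -0.01], 0, -1],
    [[0.38, 0, 0.02], 0, -1],
    [[0.38, 0, 0.02], 0, -1]
  ]
}}

```text
time: 6.27
position: [443.7, -15.8, 72.5]
ee_rot: [0.15, 0.989, -0.0, -0.0]
force: [-0.4, -0.9, -4.5]
width: 9.7
finger_force: 5.0
```

```bash
python3 q.py
```

```text
[443.7  -15.76  72.52] F [-0.4  -0.89 -4.52] M [-0.02  0.03 -0.02] tau [  0.01 -33.84 -28.04  -0.01   0.11   0.  ] w 9.719052648160744 4.9997655604965985
bolt in tool [-31.82  -0.33   0.  ]
```

Run:
```python
from h import *
c=shot("wrist","w4")
cv2.imwrite("pics/w4b.png",cv2.resize(c["frame"][150:384,180:380],(684,800),interpolation=cv2.INTER_CUBIC)[:600])
np.set_printoptions(suppress=True,precision=1)
```

```text
(no output)
```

View pics/w4b.png

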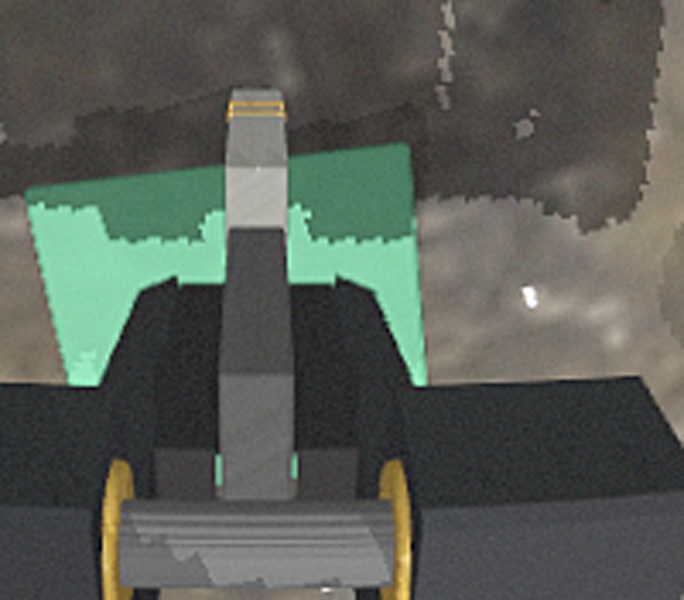

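The bolt is held between the pads. The foot of its near face is at crop (258,90), the head top edges at (258,167) and (258,228), and the tail top edges at (256,375) and (256,498).

```bash
cat >> h.py <<'E'
def inplane(c,px,s):
    q=R.from_quat(s["ee_rot"]);o,d=wray(c,px);o=q.inv().apply(o-s["position"]);d=q.inv().apply(d)
    P=o+d*(-o[1]/d[:,1])[:,None]if 0 else None
    return o,d
E
python3 - <<'E'
from h import *
np.set_printoptions(suppress=True,precision=1)
c=load("w4");s=read_state();q=R.from_quat(s["ee_rot"])
f=lambda p:(np.array(p)+.5)/3.42-.5+[180,150]
o,d=wray(c,f([(258,90),(258,167),(258,228),(256,375),(256,498)]));o=q.inv().apply(o-s["position"]);d=q.inv().apply(d)
print(o);print(d)
# model: tool-frame x,z ; bolt axis tilt th, grasp pt at (0,-19). Points in bolt (u: along +tx side, v: from nose up)
from scipy.optimize import least_squares
B=np.array([[22.5,0],[22.5,50],[12,50],[12,100],[-12,100]])
def res(p):
    th,x0,z0=p;c_,s_=np.cos(th),np.sin(th)
    # up = -z tool; leaning to +tx by th
    X=x0+B[:,0]*c_+B[:,1]*s_;Z=z0-(B[:,1]*c_-B[:,0]*s_)
    return np.arctan2(X-o[0],Z-o[2])-np.arctan2(d[:,0],d[:,2])
r=least_squares(res,[0.2,-30,70]);print(np.degrees(r.x[0]),r.x[1:],r.fun*150)
print("tcp z",s["position"][2],"nose near edge z",s["position"][2]-(r.x[2]+22.5*np.sin(r.x[0])*1))
E
```

```text
[  82.4   -0.3 -146.2]
[[-0.3  0.   1. ]
 [-0.4  0.   0.9]
 [-0.4  0.   0.9]
 [-0.5 -0.   0.8]
 [-0.6 -0.   0.8]]
-1.582934467775817 [-4.6 78. ] [ 0.2 -0.8  0.6  0.3 -0.2]
tcp z 72.27107861976444 nose near edge z -5.142825901923899
```

The bolt did not pivot; it slid upright at about 0° tilt, held firm by the pads. That works as well. It can go into the slot upright about 15 mm at the fence, and then the fence and shelf will turn it as I draw the tail back toward the robot. First I'll retreat clear of the levers and lift.

>>> {"api": "drive_tool", "payload": {
  "plan": [
    [[0, 0, -0.3], 0, -1],
    [[0.6, 0, -0.4], 0, -1],
    [[1.5, 0, -0.2], 0, -1],
    [[2.2, 0, 0], 0, -1],
    [[2.0, -0.5, -1.5], 0, -1],
    [[0.5, -1.5, -3.0], 0, -1],
    [[0, -2.5, -3.0], 0, -1],
    [[0, -3.0, -2.5], 0, -1]
  ],
  "squeeze": 15
}}

```text
time: 6.98
position: [356.4, -67.0, 183.4]
ee_rot: [0.148, 0.989, -0.0, 0.001]
force: [0.6, -0.8, -3.4]
width: 9.9
finger_force: 15.0
```

```bash
python3 q.py
python3 - <<'E'
from h import *
np.set_printoptions(suppress=True,precision=1)
T=np.load("top0.npy",allow_pickle=True).item();S=np.load("side0.npy",allow_pickle=True).item()
tp=[(287.12,223.73),(300.56,227.36),(315.80,231.53)];sp=[(290.58,196.08),(301.16,192.88),(314.02,189.18)]
print(tri(T,tp,S,sp));a=onz(T,tp,63.7);b=onz(S,sp,63.7);print(a,b)
d=((a+b)/2);print(d);v=d[2]-d[0];print("yaw",np.degrees(np.arctan2(v[0],-v[1])),np.hypot(*v[:2]))
E
```

```text
[356.39 -66.97 183.45] F [ 0.64 -0.76 -3.36] M [-0.02 -0.1  -0.02] tau [  7.12 -17.16 -30.18   0.17  -0.03   1.62] w 9.917483005994203 15.000930244568735
bolt in tool [-100.29   74.13    0.15]
[[ 504.9 -176.6   63.5    0. ]
 [ 499.4 -205.4   62.7    0.7]
 [ 491.9 -238.7   63.4    1.1]]
[[ 504.9 -176.6   63.7]
 [ 499.  -205.6   63.7]
 [ 492.2 -238.3   63.7]] [[ 504.8 -176.5   63.7]
 [ 499.  -204.6   63.7]
 [ 491.3 -238.9   63.7]]
[[ 504.8 -176.6   63.7]
 [ 499.  -205.1   63.7]
 [ 491.8 -238.6   63.7]]
yaw -11.889916387146652 63.37450845536243
```

>>> {"api": "drive_tool", "payload": {
  "plan": [
    [[-2.4, -1.6, 0], 0, -1],
    [[-2.4, -1.6, 0], 0, -1],
    [[-2.4, -1.6, 0], 0, -1],
    [[-2.4, -1.6, 0], 0, -1],
    [[0, 0, 0], -2.6, -1],
    [[0, 0, 0], -2.5, -1],
    [[0, 0, 0], 0, -1]
  ]
}}

```text
time: 7.57
position: [429.6, -157.2, 181.5]
ee_rot: [0.105, 0.994, 0.0, -0.0]
force: [-1.3, -0.3, -3.4]
width: 9.8
finger_force: 15.0
```

```bash
cat > q2.py <<'E'
from h import *
np.set_printoptions(suppress=True,precision=2)
s=read_state();p=s["position"];q=R.from_quat(s["ee_rot"]);n=s["ee_rot"]
print(p,"yaw",np.degrees(2*np.arctan2(n[1],n[0]))-180,"F",s["force"],"M",s["ft_torque"],"tau",s["joint_torque"],"w",s["width"],s["finger_force"])
x=np.array([.9785,-.206,0])
for k,o in(("narrow",[533.2,-182.6]),):
    t=np.array([*o,p[2]])+8*x;print(k,"target in tool",q.inv().apply(t-p),"nose z",p[2]-66.7, "along-slot of TCP",(p-np.array([*o,p[2]]))@x)
E
python3 q2.py
```

```text
[ 429.57 -157.22  181.54] yaw -12.078331481303934 F [-1.28 -0.26 -3.36] M [0.05 0.02 0.  ] tau [ -0.35 -32.07 -34.24  -0.07   0.    -0.62] w 9.82150149751541 14.99934439198114
narrow target in tool [-114.65   -3.11   -0.05] nose z 114.84397671811827 along-slot of TCP -106.63299261238558
```

>>> {"api": "drive_tool", "payload": {
  "plan": [
    [[-2.0, 0, 0], 0, -1],
    [[-2.5, 0, 0], 0, -1],
    [[-1.0, -0.3, 0], 0, -1],
    [[0, 0, 0], 0, -1],
    [[0, 0, 0], 0, -1]
  ]
}}

```text
time: 7.98
position: [482.5, -171.0, 181.4]
ee_rot: [0.106, 0.994, 0.0, -0.0]
force: [0.2, 1.0, -3.8]
width: 10.1
finger_force: 15.0
```

```bash
python3 q2.py
cat > dots.py <<'E'
from h import *
import sys
np.set_printoptions(suppress=True,precision=2)
c=shot("wrist",sys.argv[1]);s=read_state();q=R.from_quat(s["ee_rot"])
D=np.array([[504.8,-176.6,63.7],[499,-205.1,63.7],[491.8,-238.6,63.7]]);e=wproj(c,D);print("expected px",e)
f=c["frame"].astype(float);w=np.clip(f[:,:,2]-np.maximum(f[:,:,0],f[:,:,1])-30,0,None)
k,l,st,ce=cv2.connectedComponentsWithStats((w>0).astype(np.uint8))
for i in range(1,k):
    if st[i,4]>=3 and np.abs(e-ce[i]).sum(1).min()<60:
        ys,xs=np.where(l==i);px=[np.average(xs,weights=w[l==i]),np.average(ys,weights=w[l==i])]
        P=wonz(c,[px],63.7)[0];print(st[i,4],px,P,"tool",q.inv().apply(P-s["position"]))
E
python3 dots.py w5
```

```text
[ 482.51 -171.04  181.42] yaw -12.148204455575723 F [ 0.15  0.97 -3.82] M [-0.03 -0.02  0.03] tau [ -0.13 -38.83 -34.95  -0.03  -0.12   0.02] w 10.050320218883963 14.999280720949173
narrow target in tool [-59.99  -0.6   -0.05] nose z 114.72011083595477 along-slot of TCP -51.98078269595313
expected px [[254.01 206.28]
 [223.7  206.54]
 [188.85 206.34]]
4 [np.float64(262.53846153846155), np.float64(179.07692307692307)] [ 479.95 -163.15   63.7 ] tool [  3.46   7.   117.57]
14 [np.float64(182.83097795364614), np.float64(207.81006218202376)] [ 492.06 -245.01   63.7 ] tool [-25.6  -70.48 117.49]
16 [np.float64(188.8724233983287), np.float64(207.70194986072423)] [ 493.18 -238.99   63.7 ] tool [-25.42 -64.36 117.5 ]
17 [np.float64(194.69342672413794), np.float64(207.6831896551724)] [ 494.34 -233.27   63.7 ] tool [-25.35 -58.52 117.5 ]
19 [np.float64(220.3127392017496), np.float64(207.57080371787862)] [ 499.35 -208.58   63.7 ] tool [-25.06 -33.33 117.51]
19 [np.float64(226.54168797953963), np.float64(207.54015345268542)] [ 500.57 -202.67   63.7 ] tool [-25.   -27.3  117.51]
```

>>> {"api": "drive_tool", "payload": {
  "plan": [
    [[0, 0, 0], -0.7, -1],
    [[-1.5, -0.03, 0], 0, -1],
    [[-2.0, -0.05, 0], 0, -1],
    [[-1.5, -0.05, 0], 0, -1],
    [[-1.1, 0, 0], 0, -1],
    [[0, 0, 0.5], 0, -1],
    [[0, 0, 0.5], 0, -1],
    [[0, 0, 0], 0, -1]
  ]
}}

```text
time: 8.7
position: [540.5, -183.9, 169.7]
ee_rot: [0.099, 0.995, 0.001, -0.002]
force: [-0.1, -0.3, -4.5]
width: 10.0
finger_force: 15.0
```

```bash
python3 q2.py;python3 dots.py w6
python3 - <<'E'
from h import *
c=load("w6");cv2.imwrite("pics/w6b.png",cv2.resize(c["frame"][130:330,160:360],(600,600),interpolation=cv2.INTER_CUBIC))
E
```

```text
[ 540.47 -183.88  169.69] yaw -11.41681670183948 F [-0.1  -0.28 -4.51] M [ 0.02 -0.02  0.01] tau [ -0.07 -47.31 -35.47  -0.02  -0.27  -0.  ] w 10.01164485721914 14.99989730073139
narrow target in tool [-0.62 -0.25 -0.  ] nose z 102.99408278123956 along-slot of TCP 7.377494727468973
expected px [[254.78 147.38]
 [221.1  147.52]
 [182.52 147.69]]
19 [np.float64(175.88339483394833), np.float64(149.419926199262)] [ 491.96 -244.92   63.7 ] tool [ 35.38 -69.44 106.57]
20 [np.float64(182.34021352313167), np.float64(149.2270462633452)] [ 493.09 -239.1    63.7 ] tool [ 35.41 -63.51 106.58]
20 [np.float64(189.02932098765433), np.float64(149.14737654320987)] [ 494.35 -233.16   63.7 ] tool [ 35.36 -57.44 106.58]
21 [np.float64(217.36524216524217), np.float64(148.94472934472935)] [ 499.55 -208.57   63.7 ] tool [ 35.14 -32.31 106.6 ]
22 [np.float64(224.27224294086307), np.float64(148.87906233351092)] [ 500.74 -202.67   63.7 ] tool [ 35.13 -26.28 106.61]
23 [np.float64(254.3087640449438), np.float64(148.93932584269663)] [ 506.06 -177.27   63.7 ] tool [ 34.95  -0.34 106.63]
3 [np.float64(252.6), np.float64(178.0)] [ 531.35 -183.93   63.7 ] tool [  8.84  -1.85 106.55]
5 [np.float64(257.89473684210526), np.float64(178.0)] [ 532.28 -179.34   63.7 ] tool [  8.84   2.83 106.56]
```

View pics/w6b.png

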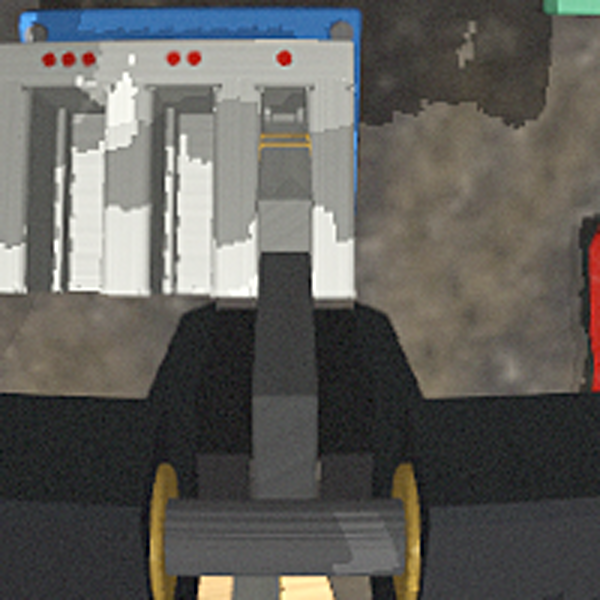

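The wrist view shows the bolt lined up over the narrow slot. The slot mouth spans crop columns 262–309, the bolt head 260–311, and the single dot is at (284,58). I'll shift 5 mm forward and lower lightly.

>>> {"api": "drive_tool", "payload": {
  "plan": [
    [[-0.5, -0.02, 0.2], 0.3, -1],
    [[0, 0, 0.4], 0, -1],
    [[0, 0, 0.3], 0, -1],
    [[0, 0, 0.3], 0, -1],
    [[0, 0, 0.2], 0, -1],
    [[0, 0, 0], 0, -1]
  ],
  "squeeze": 8
}}

```text
time: 9.25
position: [546.8, -185.7, 156.7]
ee_rot: [0.102, 0.995, 0.0, -0.001]
force: [-0.2, 0.9, -3.7]
width: 10.0
finger_force: 8.0
```

```bash
python3 q2.py
```

```text
[ 546.79 -185.75  156.74] yaw -11.72383206027044 F [-0.18  0.86 -3.72] M [ 0.02 -0.02  0.01] tau [ -0.04 -47.6  -33.62  -0.03  -0.05  -0.  ] w 9.9752117105751 7.999982116743922
narrow target in tool [5.95 0.3  0.01] nose z 90.04352727696282 along-slot of TCP 13.948286698748694
```

>>> {"api": "drive_tool", "payload": {
  "plan": [
    [[0, 0, 0.3], 0, -1],
    [[0, 0, 0.3], 0, -1],
    [[0, 0, 0.3], 0, -1],
    [[0, 0, 0], 0, -1]
  ]
}}

```text
time: 9.58
position: [546.8, -185.7, 147.7]
ee_rot: [0.102, 0.995, 0.0, -0.001]
force: [-1.1, -0.2, -3.7]
width: 9.6
finger_force: 8.0
```

>>> {"api": "drive_tool", "payload": {
  "plan": [
    [[0, 0, 0.3], 0, -1],
    [[0, 0, 0.3], 0, -1],
    [[0, 0, 0], 0, -1]
  ]
}}

```text
time: 9.83
position: [546.9, -185.8, 141.8]
ee_rot: [0.102, 0.995, 0.0, -0.0]
force: [-0.4, -0.4, -3.4]
width: 9.9
finger_force: 8.0
```

```bash
python3 q2.py
```

```text
[ 546.89 -185.8   141.78] yaw -11.724422909659012 F [-0.44 -0.37 -3.41] M [-0.08 -0.08 -0.01] tau [ -0.05 -48.23 -33.43  -0.02  -0.13  -0.  ] w 9.931515744374371 7.9999937693355605
narrow target in tool [6.05 0.33 0.01] nose z 75.07895869224505 along-slot of TCP 14.052357067724834
```

It is entering the narrow slot freely.

>>> {"api": "drive_tool", "payload": {
  "plan": [
    [[0, 0, 0.3], 0, -1],
    [[0, 0, 0.3], 0, -1],
    [[0, 0, 0.3], 0, -1],
    [[0, 0, 0.2], 0, -1],
    [[0, 0, 0.2], 0, -1],
    [[0, 0, 0], 0, -1]
  ]
}}

```text
time: 10.33
position: [546.9, -185.8, 128.9]
ee_rot: [0.102, 0.995, 0.0, -0.0]
force: [0.6, -0.0, -3.5]
width: 9.9
finger_force: 8.0
```

>>> {"api": "drive_tool", "payload": {
  "plan": [
    [[0, 0, 0.15], 0, -1],
    [[0, 0, 0.15], 0, -1],
    [[0, 0, 0.15], 0, -1],
    [[0, 0, 0], 0, -1]
  ]
}}

```text
time: 10.67
position: [547.1, -185.9, 124.7]
ee_rot: [0.102, 0.995, 0.0, -0.0]
force: [-0.2, -0.4, -3.5]
width: 10.1
finger_force: 8.0
```

```bash
python3 q2.py
```

```text
[ 547.09 -185.9   124.69] yaw -11.724184556036988 F [-0.19 -0.43 -3.54] M [ 0.01 -0.05 -0.06] tau [ -0.03 -48.4  -32.34  -0.03  -0.02  -0.  ] w 10.130207414658763 7.99994804081507
narrow target in tool [6.28 0.39 0.  ] nose z 57.985820079766526 along-slot of TCP 14.275253672659257
```

>>> {"api": "drive_tool", "payload": {
  "plan": [
    [[0, 0, 0.1], 0, -1],
    [[0, 0, 0.1], 0, -1],
    [[0, 0, 0.1], 0, -1],
    [[0, 0, 0], 0, -1]
  ],
  "squeeze": 5
}}

```text
time: 11.0
position: [547.1, -185.9, 121.8]
ee_rot: [0.102, 0.995, 0.0, -0.0]
force: [-0.8, -0.0, -3.3]
width: 10.0
finger_force: 5.0
```

>>> {"api": "drive_tool", "payload": {
  "plan": [
    [[0.2, 0, 0], 0, -1],
    [[0.2, 0, 0], 0, -1],
    [[0.2, 0, 0], 0, -1],
    [[0, 0, 0], 0, -1]
  ]
}}

```text
time: 11.33
position: [541.5, -184.9, 122.5]
ee_rot: [0.102, 0.995, -0.0, 0.001]
force: [1.2, -0.3, -2.5]
width: 9.7
finger_force: 5.0
```

```bash
python3 q2.py
```

```text
[ 541.52 -184.92  122.55] yaw -11.729216926351341 F [ 1.19 -0.32 -2.55] M [-0.02 -0.09  0.01] tau [ -0.14 -46.58 -30.53  -0.15   0.35  -0.02] w 9.74785405511722 4.999879969109315
narrow target in tool [ 0.62  0.55 -0.  ] nose z 55.8493076820437 along-slot of TCP 8.616338184888937
```

>>> {"api": "drive_tool", "payload": {
  "plan": [
    [[0.1, 0, 0.2], 0, -1],
    [[0.25, 0, 0.07], 0, -1],
    [[0.25, 0, 0.07], 0, -1],
    [[0.31, 0, 0.11], 0, -1],
    [[0.31, 0, 0.11], 0, -1],
    [[0, 0, 0], 0, -1]
  ],
  "squeeze": 4
}}

```text
time: 11.83
position: [528.6, -182.0, 116.0]
ee_rot: [0.102, 0.995, 0.0, -0.001]
force: [0.1, -0.2, -3.1]
width: 10.0
finger_force: 4.0
```

```bash
python3 q2.py
```

```text
[ 528.57 -182.    115.98] yaw -11.725744100567255 F [ 0.09 -0.19 -3.15] M [-0.08 -0.1  -0.  ] tau [  0.01 -46.05 -30.68  -0.03   0.26  -0.02] w 10.029280734015803 3.9999014935892774
narrow target in tool [-12.65   0.33  -0.01] nose z 49.28119170978408 along-slot of TCP -4.649025834977951
```

>>> {"api": "drive_tool", "payload": {
  "plan": [
    [[0.3, 0, 0.14], 0, -1],
    [[0.3, 0, 0.15], 0, -1],
    [[0.3, 0, 0.19], 0, -1],
    [[0.3, 0, 0.19], 0, -1],
    [[0, 0, 0], 0, -1]
  ]
}}

```text
time: 12.25
position: [516.8, -179.5, 109.1]
ee_rot: [0.102, 0.995, 0.0, -0.001]
force: [0.6, 0.7, -2.7]
width: 10.1
finger_force: 4.0
```

>>> {"api": "drive_tool", "payload": {
  "plan": [
    [[0.25, 0, 0.2], 0, -1],
    [[0.2, 0, 0.2], 0, -1],
    [[0, 0, 0], 0, -1]
  ]
}}

```text
time: 12.5
position: [513.5, -179.0, 105.9]
ee_rot: [0.102, 0.995, -0.0, 0.0]
force: [2.0, -1.2, -1.5]
width: 9.6
finger_force: 4.0
```

```bash
python3 q2.py
```

```text
[ 513.46 -179.04  105.92] yaw -11.72818407117336 F [ 2.05 -1.19 -1.49] M [-0.05 -0.27 -0.03] tau [ -0.17 -43.33 -28.61  -0.21   0.53  -0.02] w 9.620510393016179 3.999813790942426
narrow target in tool [-28.05   0.5    0.03] nose z 39.22341478040042 along-slot of TCP -20.047460345079983
```

>>> {"api": "drive_tool", "payload": {
  "plan": [
    [[0.1, 0, 0.1], 0, -1],
    [[-0.05, 0, 0.15], 0, -1],
    [[-0.05, 0, 0.15], 0, -1],
    [[0, 0, 0], 0, -1]
  ]
}}

```text
time: 12.83
position: [513.8, -179.2, 102.5]
ee_rot: [0.102, 0.995, -0.0, 0.0]
force: [0.3, 0.6, 3.6]
width: 10.3
finger_force: 4.0
```

```bash
python3 q2.py
python3 - <<'E'
from h import *
c=shot("wrist","w7");f=c["frame"]
g=cv2.cvtColor(f,cv2.COLOR_BGR2GRAY)
for x in (250,254,258):print(x,[(r,int(g[r,x])) for r in range(60,384,4)])
r=200
for r in (110,120,130,150):print(r,[int(v) for v in g[r,225:285:2]])
E
```

```text
[ 513.76 -179.18  102.47] yaw -11.716113028314311 F [0.27 0.56 3.59] M [ 0.1  -0.07 -0.02] tau [ -0.31 -40.72 -27.23  -0.22   0.11   0.01] w 10.325242166412476 4.000283040440991
narrow target in tool [-27.73   0.57   0.03] nose z 35.77416812097462 along-slot of TCP -19.725547413187392
250 [(60, 103), (64, 114), (68, 72), (72, 77), (76, 76), (80, 76), (84, 77), (88, 86), (92, 84), (96, 80), (100, 77), (104, 82), (108, 93), (112, 92), (116, 85), (120, 78), (124, 72), (128, 74), (132, 67), (136, 61), (140, 65), (144, 63), (148, 66), (152, 67), (156, 75), (160, 76), (164, 72), (168, 66), (172, 66), (176, 115), (180, 113), (184, 91), (188, 98), (192, 95), (196, 97), (200, 168), (204, 172), (208, 172), (212, 177), (216, 179), (220, 174), (224, 179), (228, 178), (232, 180), (236, 87), (240, 82), (244, 109), (248, 109), (252, 114), (256, 111), (260, 105), (264, 110), (268, 109), (272, 116), (276, 113), (280, 113), (284, 113), (288, 107), (292, 229), (296, 74), (300, 80), (304, 94), (308, 107), (312, 103), (316, 103), (320, 101), (324, 101), (328, 96), (332, 133), (336, 124), (340, 107), (344
[... 1754 characters left out ...]
3), (316, 105), (320, 98), (324, 115), (328, 103), (332, 109), (336, 124), (340, 106), (344, 119), (348, 221), (352, 110), (356, 110), (360, 37), (364, 43), (368, 40), (372, 40), (376, 45), (380, 36)]
110 [78, 80, 81, 76, 81, 78, 80, 81, 87, 89, 87, 92, 95, 90, 88, 89, 90, 90, 89, 84, 81, 80, 84, 81, 89, 88, 81, 80, 78, 84]
120 [78, 78, 81, 74, 84, 89, 85, 85, 86, 81, 75, 75, 80, 81, 82, 81, 80, 81, 76, 77, 74, 77, 78, 83, 86, 91, 84, 77, 75, 74]
130 [76, 84, 86, 83, 87, 88, 90, 90, 81, 76, 75, 72, 68, 68, 71, 67, 60, 66, 69, 67, 68, 67, 74, 74, 75, 80, 79, 77, 78, 70]
150 [70, 75, 73, 80, 75, 73, 65, 74, 62, 62, 62, 69, 72, 65, 66, 71, 68, 72, 70, 64, 70, 66, 56, 64, 56, 56, 66, 68, 73, 68]
```

Run:
```python
from h import *
np.set_printoptions(suppress=True,precision=1)
c=load("w7");psi=np.radians(-11.7);X=np.array([np.cos(psi),np.sin(psi),0]);Z=np.array([0,0,1.])
a=np.radians(25);sx=np.cos(a)*X+np.sin(a)*Z;sz=-np.sin(a)*X+np.cos(a)*Z
dot=np.array([505.9,-177.2,63.7]);M=dot+32*sx
f=lambda s,h:M+s*sx+h*sz
print("mouth",M,"fence rows",wproj(c,[f(-39,0),f(-32,0),f(-25,0)])[:,1])
for th in(0,-8,8):
  for s0 in (-2.5,2):
    for sink in(0,):
      t=np.radians(th);B=np.array([[-22.5,34],[-22.5,50],[-12,50],[-12,100],[12,100]])
      # rotate about near-bottom corner
      u=B[:,0]+22.5;v=B[:,1]
      S=s0-22.5+u*np.cos(t)+v*np.sin(t);H=-34-sink+v*np.cos(t)-u*np.sin(t)
      print(th,s0,wproj(c,[f(i,j) for i,j in zip(S,H)])[:,1])
```

```text
mouth [ 534.3 -183.1   77.2] fence rows [196.6 207.  217.5]
0 -2.5 [217.5 217.1 234.1 238.7 291. ]
0 2 [224.2 224.4 241.4 248.7 300.4]
-8 -2.5 [210.4 205.9 222.7 207.4 261.4]
-8 2 [217.1 213.1 230.  217.5 271.5]
8 -2.5 [224.5 228.4 245.  268.3 315.2]
8 2 [231.2 235.6 252.1 277.9 323.8]
```

The measured edges match the predicted fully-home bolt: head ledge ending at row 234, tail top from about 242 to 292, tilt ≈0° relative to the slot. I'll let go and retreat upward.

>>> {"api": "drive_tool", "payload": {
  "plan": [
    [[0, 0, 0], 0, -0.7],
    [[0, 0, 0], 0, -0.5],
    [[0, 0, 0], 0, -0.2],
    [[0, 0, 0], 0, 0],
    [[0, 0, 0], 0, 0],
    [[0, 0, 0], 0, 0],
    [[0, 0, 0], 0, 0],
    [[0, 0, 0], 0, 0]
  ]
}}

```text
time: 13.55
position: [513.2, -178.9, 101.7]
ee_rot: [0.102, 0.995, -0.0, -0.0]
force: [0.2, -0.2, -0.0]
width: 44.1
finger_force: 0.0
```

```bash
python3 q2.py
cat > chk.py <<'E'
from h import *
import sys
np.set_printoptions(suppress=True,precision=1)
c=shot("wrist",sys.argv[1]);psi=np.radians(-11.7);X=np.array([np.cos(psi),np.sin(psi),0]);Z=np.array([0,0,1.])
a=np.radians(25);sx=np.cos(a)*X+np.sin(a)*Z;sz=-np.sin(a)*X+np.cos(a)*Z
M=np.array([534.3,-183.1,77.2]);f=lambda s,h:M+s*sx+h*sz
B=[(-39,0),(-25,0),(-25,16),(-14.5,16),(-14.5,66),(9.5,66)]
P=wproj(c,[f(*b) for b in B]);print("pred",P)
g=cv2.medianBlur(cv2.cvtColor(c["frame"],cv2.COLOR_BGR2GRAY),3)
x=int(round(P[4,0]));col=g[:,x-1:x+2].mean(1)
r0=int(P[0,1])-8;r1=min(383,int(P[5,1])+14)
print("column",x,"edges",[(r,int(col[r-2]),int(col[r+2])) for r in range(r0,r1) if abs(col[r+1]-col[r-2])>14])
E
python3 chk.py w8
```

```text
[ 513.23 -178.94  101.67] yaw -11.724345079347785 F [ 0.17 -0.15 -0.03] M [-0.02  0.01  0.02] tau [ -0.   -42.93 -28.96  -0.04   0.07  -0.  ] w 44.13456391150682 0.0
narrow target in tool [-28.3    0.46  -0.  ] nose z 34.96551822078335 along-slot of TCP -20.296166205231586
pred [[255.2 197.9]
 [255.2 218.8]
 [255.3 218.5]
 [255.3 235.6]
 [255.5 240.6]
 [255.5 293. ]]
column 256 edges [(199, 95, 161), (200, 94, 171), (201, 95, 172), (202, 118, 170), (205, 172, 73), (206, 170, 73), (207, 168, 73), (208, 90, 76), (210, 73, 155), (211, 73, 174), (212, 76, 175), (213, 108, 175), (214, 155, 177), (218, 177, 157), (219, 177, 159), (220, 176, 177), (221, 158, 177), (222, 157, 175), (223, 159, 174), (236, 176, 62), (237, 178, 56), (238, 178, 54), (239, 145, 57), (241, 56, 93), (242, 54, 106), (243, 57, 109), (244, 71, 108), (245, 93, 109), (295, 103, 73), (296, 105, 68), (297, 105, 73), (300, 68, 85)]
```

>>> {"api": "drive_tool", "payload": {
  "plan": [
    [[0, 0, -1.0], 0, 0],
    [[0, 0, -2.0], 0, 0],
    [[0, 0, -3.0], 0, 0],
    [[1.0, 0, -2.5], 0, 0],
    [[2.5, 0, -1.0], 0, 0],
    [[3.0, 0, 0], 0, 0],
    [[2.5, 0, 0], 0, 0],
    [[0, 0, 0], 0, 0]
  ]
}}

```text
time: 14.27
position: [422.0, -159.3, 197.0]
ee_rot: [0.102, 0.995, 0.0, -0.001]
force: [1.2, 0.1, -0.0]
width: 44.4
finger_force: 0.0
```

>>> {"api": "drive_tool", "payload": {
  "plan": [
    [[0, 0, 0], 0, 0],
    [[0, 0, 0], 0, 0],
    [[0, 0, 0], 0, 0],
    [[0, 0, 0], 0, 0],
    [[0, 0, 0], 0, 0],
    [[0, 0, 0], 0, 0]
  ]
}}

```text
time: 14.77
position: [425.5, -160.7, 196.5]
ee_rot: [0.102, 0.995, 0.0, -0.0]
force: [-0.4, -0.1, 0.0]
width: 44.3
finger_force: 0.0
```

```bash
python3 q2.py; python3 chk.py w9
```

```text
[ 425.48 -160.69  196.5 ] yaw -11.709855219037877 F [-0.44 -0.07  0.02] M [-0.02  0.04  0.03] tau [ -0.   -30.1  -32.68  -0.04   0.06   0.  ] w 44.268741856359945 0.0
narrow target in tool [-117.93    0.39   -0.06] nose z 129.80496790407875 along-slot of TCP -109.92058374567236
pred [[254.9 245.2]
 [254.9 257.9]
 [254.9 259.8]
 [254.9 269.7]
 [255.  278.8]
 [255.  305.1]]
column 255 edges [(246, 92, 204), (247, 89, 204), (248, 89, 152), (249, 190, 101), (250, 204, 105), (251, 204, 160), (253, 101, 187), (254, 105, 184), (255, 160, 171), (256, 186, 162), (257, 187, 107), (258, 184, 107), (259, 171, 179), (260, 162, 204), (261, 107, 207), (262, 107, 196), (263, 179, 185), (264, 204, 183), (265, 207, 182), (270, 175, 55), (271, 174, 52), (272, 172, 55), (273, 104, 54), (279, 51, 181), (280, 47, 182), (281, 47, 181), (282, 144, 181), (295, 184, 65), (296, 188, 63), (297, 188, 70), (298, 125, 76), (300, 63, 83), (310, 81, 98)]
```

```bash
python3 -c "
from cell import hand_in;print(hand_in())"
```

```text
the job is handed in; nothing more can be done
None
```

The bolt from the green mat is the 11 mm one: it entered the narrow one-dot slot, the first one tried, under light pressure. It is standing home on that slot's shelf (checked by wrist camera from two positions), the gripper has let go and is clear, and the job is handed in at about 15 s.

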